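# Turn the face-down picture plaque over onto its easel

### The job

The picture plaque is lying face down on the shop counter with the little lighthouse standing on it. First move the lighthouse upright to the middle of the round cork mat, never letting it fall over; then turn the plaque over and stand it on a short edge on the empty easel, seated square and centred in the ledge, leaning back flat against the rest with its picture facing out. Leave the mug, the snow globe and the magnet tin where they are.

Things in the scene. Friction and masses are not known exactly. Their poses are not given: they have to be found in the camera images.
- plaque: Picture plaque 120 x 64 x 10 mm, about 70 g: plain brown wooden back and edges, coloured harbour picture (sky, houses, water) on the other face. Origin: centre of the PICTURE face; x along the length, y along the width, z through the thickness from picture to plain back. It starts picture down (z up, plain back seen). Either short edge may end lowest.
- plaque_center (a point): Centre of the plaque's volume (5 mm along z from the plaque's origin); axes as the plaque's.
- easel: Empty dark easel, fixed, facing roughly the robot's right (its +x about +y). Origin on the counter below the corner of rest and ledge (corner 22 mm up); y along the ledge, z up. Rest, 40 mm wide, rises from the corner to +x at 50 degrees from level, 72 mm long: a seated plaque stands 48 mm free above it. Ledge 60 mm wide, square to the rest, 24 mm deep, forms a V trough..
- easel_place (a point): Where the plaque's centre (point plaque_center) lies when it is seated on the easel: 60 mm up the slope from the corner and 5 mm out of the rest, on the easel's middle plane; axes as the easel's.
- lighthouse: Souvenir lighthouse, 70 mm tall, about 120 g, not attached to the plaque it stands on: grey round foot 38 mm diameter and 10 mm high, red and white banded shaft 24 mm diameter from 10 to 55 mm height, amber lamp and red cap above. Origin at the centre of its underside, z up.
- mat: Round cork mat, 72 mm diameter, 3 mm thick, fixed on the counter. Origin at the centre of its underside.
- mug: Bystander: blue mug, 80 mm diameter, 85 mm tall, with handle. Origin at the centre of its underside.
- globe: Bystander: snow globe on a red foot 72 mm in diameter, 85 mm tall. Origin at the centre of its underside.
- tin: Bystander: green tin with a brass-coloured lid, 72 x 102 x 30 mm. Origin at the centre of its underside.
There are look-alikes about, which are no part of the job. Of the things like the plaque, leave any that is blue; of the rest the smaller one is meant.

How it is judged:
On the way, in this order (a step that is already met when the one before it is completed fails the run):
1. The lighthouse stands upright on the middle of the cork mat, released (horizontal distance between lighthouse and mat below 0.025 m and z of lighthouse in the frame of mat below 0.008 m and angle between lighthouse's own z axis and vertical below 0.15 rad and contact force between the fingers and lighthouse below 0.01 N), for 0.2 s.
2. The plaque leans on the easel, picture facing out, released (distance between plaque_center and easel_place below 0.012 m and angle between plaque's own z axis and vertical between 2.12 and 2.42 rad and angle between the y axis of plaque and the y axis of easel, either way round below 0.17 rad and contact force between the fingers and plaque below 0.01 N), for 0.2 s.
At the end, for the whole second after the job is handed in: Plaque released at rest on the easel, picture out: centre within 12 mm of easel_place, slope within 8 degrees of 50, width within 9 degrees of the ledge line. Lighthouse at rest, upright within 8 degrees, on the cork mat within 25 mm of its centre (all of step 2 and horizontal distance between lighthouse and mat below 0.025 m and z of lighthouse in the frame of mat below 0.008 m and angle between lighthouse's own z axis and vertical below 0.15 rad and linear speed of each of plaque, lighthouse below 0.02 m/s); the robot touches nothing.
It fails at once if the mug was moved more than 30 mm (distance of mug from where it was at the start of the episode above 0.03 m).
It fails at once if the snow globe was moved more than 30 mm (distance of globe from where it was at the start of the episode above 0.03 m).
It fails at once if the magnet tin was moved more than 30 mm (distance of tin from where it was at the start of the episode above 0.03 m).
It fails at once if the lighthouse fell over (angle between lighthouse's own z axis and vertical above 0.8 rad).
It also fails if it takes over 72 s, if anything falls off the work surface, if the arm or the gripper's body presses on something with over 40 N, if the wrist force passes 120 N, or if a joint passes its speed limit or range.

### The arm

A 7-joint arm with a two-finger parallel gripper is mounted at the origin on the work surface. World frame = base frame: x ahead of the robot, y to its left, z up, the work surface at z = 0. Lengths are in m, angles in rad, forces in N, time in s.
With the tool pointing down it reaches from about 0.4 to 0.9 m from the base axis. Payload 5.5 kg.
Tool frame: the origin (TCP) lies midway between the tips of the shut fingers; the grasp point (between the pads) lies 19 mm behind it (manip.grip_depth is the distance from the TCP to the grasp point, in m); z points along the fingers, y is the line along which they close (so a half turn about z gives the same grasp; the last joint's range is limited). The gripper opens to 92 mm and grips with 3 to 60 N. Pads are 19 mm wide; open, the fingers measure 130 mm over their backs; the gripper's body (75 mm by 190 mm) begins 47 mm behind the grasp point.
Start: joints at [-0.967, 0.501, -0.427, 1.55, 0.221, 1.138, -0.21], TCP at [0.217, 0.613, 0.227] pointing down, gripper open.
Joint ranges: [-2.88, 2.88], [-0.31, 2.03], [-1.54, 1.56], [0.2, 2.42], [-1.41, 4.55], [0.19, 2.02], [-2.57, 2.57]. Speed limits (rad/s): [2.57, 2.57, 3.14, 3.14, 3.14, 3.14, 3.14].

### API

Orientations are given as a unit quaternion [x, y, z, w].
In Python, from bench import manip, effector, viewer gives the robot as it stands. Calls block until the motion is done:
- manip.move_pose(position, orientation): joint-space move of the TCP to a pose.
- manip.servo_line(position, ori=None, vel=0.15): straight line of the TCP; ori=None keeps the orientation; vel is the mean speed in m/s.
- manip.movej(angles): joint-space move.
- effector.open_jaws() and effector.close(f_grip=None): open the fingers fully, or close them until they stop; f_grip is the grip in N (None keeps the last).
- manip.sleep(seconds).
- manip.solve_ik(position, orientation): joint angles nearest the present ones, or None.
- viewer.get_image(name): name is "scene" or "top" or "wrist"; returns the picture (400x640x3 uint8, red, green, blue); there is no depth.
- viewer.get_calibration(name): a dict with "vfov" (degrees; the focal length in pixels is half the picture's height over the tangent of half this angle, whatever the lens; pixels are square), "cx", "cy" (the principal point, pixels), "eye" and "attitude" of the camera in the world. Camera axes: x right, y down, z forward; pixel columns grow to the right and rows downward; lengths in m; the calibration is good to about 2 mm. A picture is of the moment at which its call begins: read the wrist's pose just before it. get_calibration takes no time and is no camera call; for the wrist camera it gives the pose at the moment of the call.
A pose or a line that the arm cannot do raises manip.PlanningError and nothing moves.
- manip.hand_in(): hands the job in; it is judged then, once.
Readings, each from a call of its own:
- manip.current_clock(): time.
- manip.current_q(): joint angles.
- manip.current_joint_velocities(): joint speeds.
- manip.current_tau(): joint torques, N m.
- manip.current_tool_pos(): TCP position.
- manip.current_tcp_rot(): TCP orientation.
- manip.current_force(): force on the tool from outside, world axes, zero at the start.
- manip.current_wrist_torque(): the same for the moment, N m.
- manip.current_finger_gap(): finger opening in m.
- manip.current_gripper_force(): force on a finger pad.
Only numpy, scipy, OpenCV 4.12 (cv2) and the standard library are available. Lean on these libraries where they do the work, as an engineer would, in place of code of your own. Each camera call takes 0.05 s, during which the arm holds its last target. There are 200 camera calls.

## Working session

There is one attempt and no reset: what is moved stays moved. The work goes in short steps, each a Python script; the robot and the scene stay as the last script left them, time stands still between calls to the robot, and variables do not carry over. Pictures are saved under pics/ and viewed, at most 10 in all, crops included, and the job is handed in when it is done.

```bash
mkdir -p pics; ls; python3 - <<'E'
from bench import manip, effector, viewer
import cv2
for n in ["scene","top"]:
    im=viewer.get_image(n); cv2.imwrite(f"pics/{n}0.png",im[:,:,::-1]); print(n,viewer.get_calibration(n))
print(manip.current_clock(), manip.current_tcp_rot())
E
```

```text
pics
scene {'vfov': 51.676366448800785, 'cx': 322.2711073330969, 'cy': 205.89871998864098, 'eye': array([ 1.12229477, -0.26872251,  0.86565295]), 'attitude': array([ 0.78971894,  0.51450569, -0.1825299 , -0.27984053])}
top {'vfov': 49.81576325838685, 'cx': 319.559001373647, 'cy': 196.4598977194252, 'eye': array([ 0.43035257, -0.00881351,  1.06538696]), 'attitude': array([ 0.71374949, -0.69766141,  0.05052298, -0.03574418])}
0.1 [ 1.69539182e-01  9.85523069e-01 -8.45887060e-04 -1.73393730e-04]
```

View pics/top0.png

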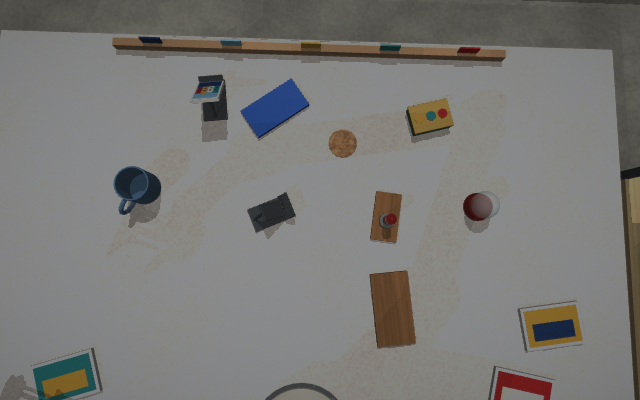

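View pics/scene0.png

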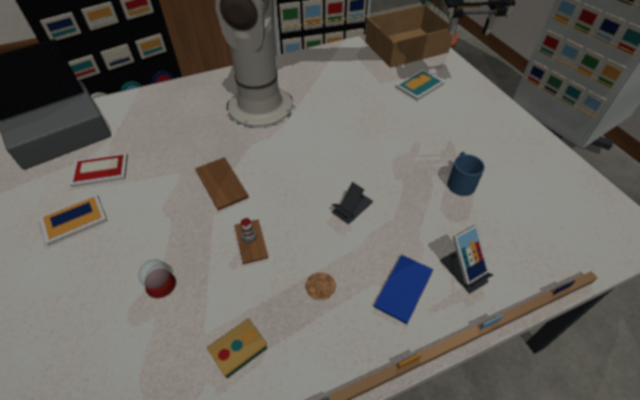

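The top view shows the target plaque at about (386,217) with the lighthouse on it, the mat at (343,143), the empty easel at (271,212), and the decoys: a bigger brown board at (393,309), a blue one at (275,108) and an occupied easel at (212,97). The scene view agrees. Next: coarse positions, then wrist close-ups.

```bash
cat > h.py <<'E'
import numpy as np, cv2
from scipy.spatial.transform import Rotation as R
from bench import manip, effector, viewer
def cast(cal,px,z):
    f=200/np.tan(np.radians(cal['vfov']/2)); px=np.atleast_2d(np.asarray(px,float))
    d=np.c_[(px[:,0]-cal['cx'])/f,(px[:,1]-cal['cy'])/f,np.ones(len(px))]
    d=R.from_quat(cal['attitude']).apply(d); e=np.asarray(cal['eye'])
    return e+d*((z-e[2])/d[:,2])[:,None]
def proj(cal,p):
    f=200/np.tan(np.radians(cal['vfov']/2))
    c=R.from_quat(cal['attitude']).inv().apply(np.atleast_2d(p)-cal['eye'])
    return np.c_[cal['cx']+f*c[:,0]/c[:,2],cal['cy']+f*c[:,1]/c[:,2]]
def down(yaw): # tool z down; tool y (closing) along world angle yaw
    y=np.array([np.cos(yaw),np.sin(yaw),0]); z=np.array([0,0,-1.])
    return R.from_matrix(np.c_[np.cross(y,z),y,z]).as_quat()
def snap(n,fn):
    cal=viewer.get_calibration(n); im=viewer.get_image(n); cv2.imwrite(f"pics/{fn}.png",im[:,:,::-1])
    np.save(f"pics/{fn}.npy",cal,allow_pickle=True); return cal,im
def load(fn): return np.load(f"pics/{fn}.npy",allow_pickle=True).item(), cv2.imread(f"pics/{fn}.png")
E
python3 - <<'E'
from h import *
np.set_printoptions(precision=4,suppress=True)
c=viewer.get_calibration("top")
for n,p,z in [("plaque",(386,217),.01),("mat",(343,143),.003),("easel",(271,212),.02),("globe",(478,206),.03),("mug",(137,185),.08),("corners",(378,192),.01),("",(401,195),.01),("",(371,238),.01),("",(394,242),.01)]: print(n,cast(c,p,z))
print(viewer.get_calibration("wrist"), manip.current_tool_pos())
w=viewer.get_calibration("wrist"); T=R.from_quat(manip.current_tcp_rot())
print(T.inv().apply(w['eye']-manip.current_tool_pos()), (T.inv()*R.from_quat(w['attitude'])).as_matrix())
E
```

```text
plaque [[ 0.5131 -0.1943  0.01  ]]
mat [[ 0.6985 -0.086   0.003 ]]
easel [[0.518  0.0878 0.02  ]]
globe [[ 0.5436 -0.4156  0.03  ]]
mug [[0.5678 0.3907 0.08  ]]
corners [[ 0.5747 -0.1742  0.01  ]]
 [[ 0.5686 -0.2315  0.01  ]]
 [[ 0.4608 -0.1576  0.01  ]]
 [[ 0.4523 -0.2141  0.01  ]]
{'vfov': 65.38436701657938, 'cx': 320.9780990815321, 'cy': 199.22240692414493, 'eye': array([0.1372, 0.6404, 0.3847]), 'attitude': array([0.8066, 0.5699, 0.0899, 0.1287])} [0.2171 0.612  0.2258]
[ 0.0848 -0.0002 -0.1589] [[-0.0001 -0.9507 -0.3102]
 [ 1.     -0.0001 -0.0001]
 [ 0.     -0.3102  0.9507]]
```

```bash
python3 - <<'E'
from h import *
def go(p):
    q0=manip.current_q(); best=None
    for y in (np.pi/2,-np.pi/2):
        q=manip.solve_ik(p,down(y))
        if q is not None:
            d=np.abs(np.array(q)-q0).max(); print(y,d)
            if best is None or d<best[0]: best=(d,q)
    manip.movej(best[1])
go([.5,.1,.2]); manip.sleep(.3); snap("wrist","easel1")
go([.56,-.16,.23]); manip.sleep(.3); snap("wrist","plaq1")
print(manip.current_clock())
a=cv2.imread("pics/easel1.png"); b=cv2.imread("pics/plaq1.png")
cv2.imwrite("pics/ab.png",cv2.resize(np.vstack([a,b]),(480,600)))
E
```

```text
1.5707963267948966 1.4682747724237872
-1.5707963267948966 1.5408567830434459
1.5707963267948966 0.519955254998111
-1.5707963267948966 1.9395753452819615
3.9417
```

View pics/easel1.png

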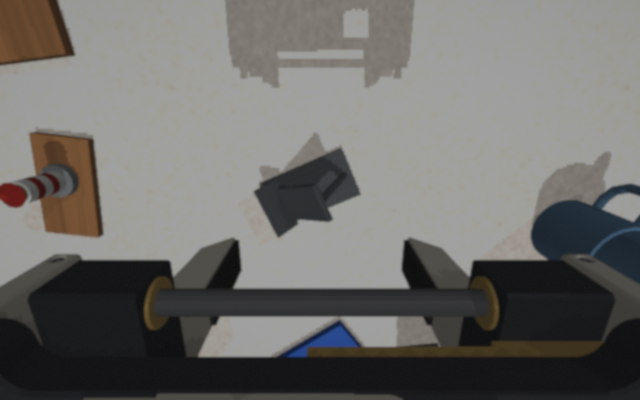

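View pics/plaq1.png

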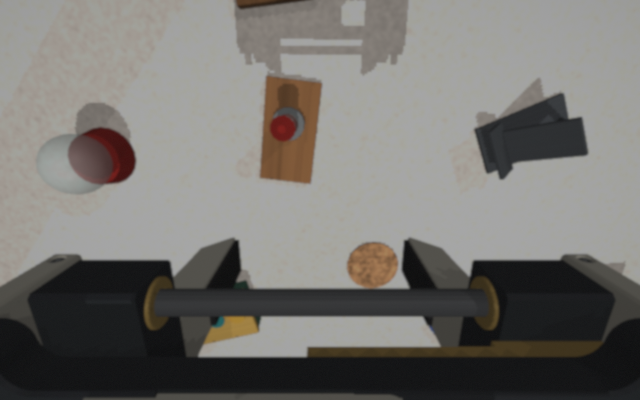

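Wrist view 1 shows the empty easel at (255–360,148–237). View 2 shows the plaque at (261–321,75–184), the lighthouse foot at (288,124), the mat at (372,264) and the easel at (475–587,93–178). Next I measure by masks and crop the easel.

```bash
python3 - <<'E'
from h import *
np.set_printoptions(precision=4,suppress=True)
cal,im=load("plaq1")
hsv=cv2.cvtColor(im,cv2.COLOR_BGR2HSV)
print("plaque px",hsv[160,290],"mat",hsv[264,372],"cap",hsv[127,283],"foot",hsv[112,290],"shadow",hsv[95,288],"cnt",hsv[220,290])
m=np.zeros(im.shape[:2],np.uint8); m[60:200,245:335]=cv2.inRange(hsv,(0,70,20),(25,255,255))[60:200,245:335]
m=cv2.morphologyEx(m,cv2.MORPH_CLOSE,np.ones((5,5)))
c=max(cv2.findContours(m,0,1)[0],key=cv2.contourArea)
h=cv2.convexHull(c)[:,0]; P=cast(cal,h,.010)[:,:2]; r=cv2.minAreaRect((P*1000).astype(np.float32)); print("plaque mm",r)
m=np.zeros(im.shape[:2],np.uint8); m[235:295,340:405]=cv2.inRange(hsv,(0,50,60),(25,255,255))[235:295,340:405]
c=max(cv2.findContours(m,0,1)[0],key=cv2.contourArea); P=cast(cal,cv2.convexHull(c)[:,0],.003)[:,:2]
print("mat mm",cv2.minEnclosingCircle((P*1000).astype(np.float32)),P.mean(0), cv2.fitEllipse((P*1000).astype(np.float32)))
m=np.zeros(im.shape[:2],np.uint8); mm=cv2.inRange(hsv,(0,150,40),(8,255,255))|cv2.inRange(hsv,(172,150,40),(180,255,255)); m[100:150,265:310]=mm[100:150,265:310]
c=max(cv2.findContours(m,0,1)[0],key=cv2.contourArea); (x,y),rr=cv2.minEnclosingCircle(c); print("cap",x,y,rr,cast(cal,(x,y),.079))
# foot: low saturation inside plaque
m=np.zeros(im.shape[:2],np.uint8); m[100:148,265:312]=cv2.inRange(hsv,(0,0,40),(180,70,255))[100:148,265:312]
c=max(cv2.findContours(m,0,1)[0],key=cv2.contourArea); (x,y),rr=cv2.minEnclosingCircle(c); print("foot",x,y,rr,cast(cal,(x,y),.018))
cal2,im2=load("easel1")
A=cv2.resize(cv2.convertScaleAbs(im2[130:250,240:375],alpha=2.2),None,fx=5,fy=5,interpolation=cv2.INTER_CUBIC)
cv2.imwrite("pics/ec.png",A)
A=cv2.resize(cv2.convertScaleAbs(im[80:190,460:600],alpha=2.2),None,fx=5,fy=5,interpolation=cv2.INTER_CUBIC)
cv2.imwrite("pics/ec2.png",A)
E
```

```text
plaque px [ 14 139 127] mat [ 14 124 150] cap [  1 191 119] foot [105   7  75] shadow [ 13 135  87] cnt [ 30   3 166]
plaque mm ((514.5977172851562, -196.697021484375), (63.03340530395508, 119.24358367919922), 83.18397521972656)
mat mm ((699.7125244140625, -86.61882019042969), 37.223419189453125) [ 0.7005 -0.0888] ((698.9321899414062, -86.84286499023438), (70.32188415527344, 73.49580383300781), 89.85980224609375)
cap 281.6962585449219 128.38784790039062 12.820921897888184 [[ 0.5039 -0.197   0.079 ]]
foot 287.974365234375 123.32051086425781 16.79755973815918 [[ 0.5038 -0.197   0.018 ]]
```

View pics/ec.png

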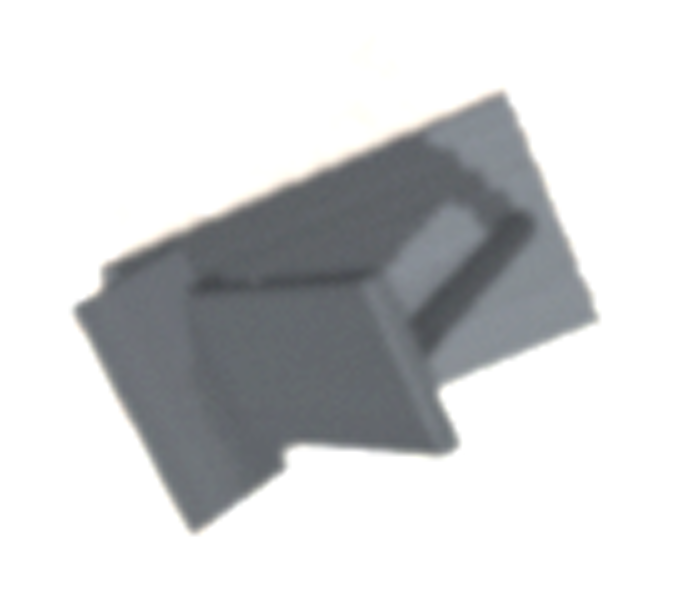

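View pics/ec2.png

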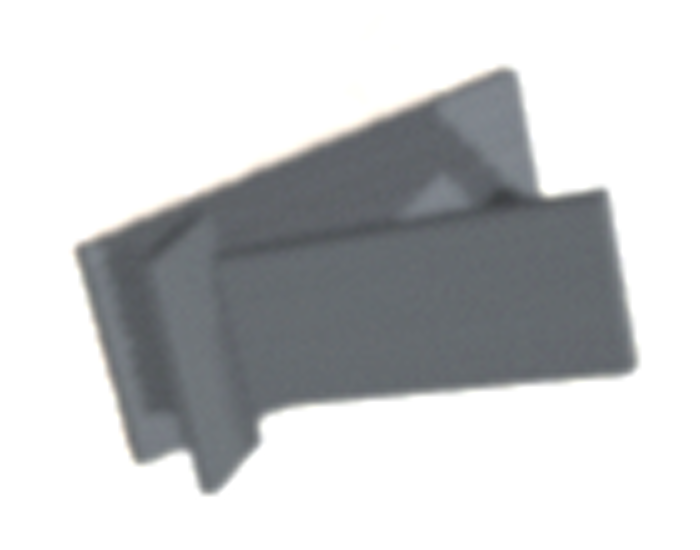

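```bash
python3 - <<'E'
from h import *
np.set_printoptions(precision=4,suppress=True)
c1,_=load("easel1"); c2,_=load("plaq1")
def rep(n,cal,pts,o,z,off):
    p=np.array(pts)/5+np.array(o); P=cast(cal,p,z)[:,:2]; d=P[1]-P[0]; L=np.linalg.norm(d)
    # easel y axis direction: x_e is about +y -> y_e about -x
    ye=d/L; ye=-ye if ye[0]>0 else ye; xe=np.array([ye[1],-ye[0]])
    print(n,P.ravel(),"len",L,"yaw_xe",np.degrees(np.arctan2(xe[1],xe[0])),"origin",P.mean(0)-off*xe)
rep("ledge1",c1,[(78,310),(195,532)],(240,130),.0374,-.0184)
rep("rest1",c1,[(363,272),(437,452)],(240,130),.0772,.0463)
rep("rest2",c2,[(604,192),(634,370)],(460,80),.0772,.0463)
p=np.array([(505,92),(598,318)])/5+np.array((240,130)); print("base back edge",cast(c1,p,.005))
p=np.array([(105,268),(505,92)])/5+np.array((240,130)); P=cast(c1,p,.005);d=P[1]-P[0]; print("base side",P,np.degrees(np.arctan2(d[1],d[0])))
p=np.array([(80,248),(510,70)])/5+np.array((460,80)); P=cast(c2,p,.005);d=P[1]-P[0]; print("base side2",P,np.degrees(np.arctan2(d[1],d[0])))
p=np.array([(80,248),(138,460)])/5+np.array((460,80)); P=cast(c2,p,.005);print("base front2",P)
E
```

```text
ledge1 [0.5118 0.03   0.5641 0.053 ] len 0.057172683569095835 yaw_xe 113.78030293432518 origin [0.5306 0.0583]
rest1 [0.4924 0.0925 0.5286 0.1066] len 0.03890079240655251 yaw_xe 111.27802358365382 origin [0.5273 0.0564]
rest2 [0.494  0.0934 0.5287 0.1084] len 0.03780790158647843 yaw_xe 113.51243829859804 origin [0.5298 0.0585]
base back edge [[0.4699 0.1231 0.005 ]
 [0.5235 0.1463 0.005 ]]
base side [[0.5113 0.0299 0.005 ]
 [0.4699 0.1231 0.005 ]] 113.95062011772869
base side2 [[0.5117 0.0286 0.005 ]
 [0.4707 0.1226 0.005 ]] 113.52355518866366
base front2 [[0.5117 0.0286 0.005 ]
 [0.564  0.0514 0.005 ]]
```

```bash
cat >> h.py <<'E'
PC=np.array([.5146,-.1967,.005]); PYAW=np.radians(-6.8)   # plaque volume centre at start
EO=np.array([.5295,.058,0]); EYAW=np.radians(113.6)
XE=np.array([np.cos(EYAW),np.sin(EYAW),0]); Z=np.array([0,0,1.])
def T(Rm,p): M=np.eye(4); M[:3,:3]=Rm; M[:3,3]=p; return M
def plaque0(flip):   # frame at volume centre, x = towards the edge that will be lowest
    y=PYAW+np.pi*flip; x=np.array([np.cos(y),np.sin(y),0]); return T(np.c_[x,np.cross(Z,x),Z],PC)
def plaque1(slope,du=0.,dn=0.): # back-bottom edge at easel corner, + du along 50deg rest, + dn off the rest
    f=np.radians(slope); u=lambda f:np.cos(f)*XE+np.sin(f)*Z; n=lambda f:-np.sin(f)*XE+np.cos(f)*Z
    f0=np.radians(50); C=EO+.022*Z+du*u(f0)+dn*n(f0)
    return T(np.c_[-u(f),np.cross(n(f),u(f)),-n(f)],C+.06*u(f)+.005*n(f))
def tool(flip,a,g,cam,zt=.0085,back=0.): # tool pose at pickup: tilt a (deg) from down, at g toward the upper end
    P=plaque0(flip); a=np.radians(a); s=P[:3,0]; t=np.sin(a)*s-np.cos(a)*Z; y=P[:3,1]*cam
    p=PC-g*s; p[2]=zt; return T(np.c_[np.cross(y,t),y,t],p-back*t)
def pq(M): return M[:3,3],R.from_matrix(M[:3,:3]).as_quat()
E
python3 - <<'E'
from h import *
for flip in (0,1):
  for cam in (1,-1):
    for a in (0,30,45,55):
      for g in (.035,):
        W=tool(flip,a,g,cam); ok=[manip.solve_ik(*pq(W)) is not None, manip.solve_ik(*pq(tool(flip,a,g,cam,back=.08))) is not None]
        rel=np.linalg.inv(plaque0(flip))@W
        res=[]
        for sl in (50,60,70,80,90):
            M=plaque1(sl,.004)@rel; q=manip.solve_ik(*pq(M)); res.append((sl,q is not None,round(float(-M[2,2]),2)))
        print(flip,cam,a,ok,"xup",round(float(W[2,0]),2),res)
E
```

```text
0 1 0 [True, True] xup -0.0 [(50, True, -0.64), (60, True, -0.5), (70, True, -0.34), (80, True, -0.17), (90, True, -0.0)]
0 1 30 [True, False] xup -0.5 [(50, True, -0.17), (60, True, -0.0), (70, True, 0.17), (80, True, 0.34), (90, True, 0.5)]
0 1 45 [False, False] xup -0.71 [(50, True, 0.09), (60, True, 0.26), (70, True, 0.42), (80, True, 0.57), (90, True, 0.71)]
0 1 55 [False, False] xup -0.82 [(50, True, 0.26), (60, True, 0.42), (70, True, 0.57), (80, True, 0.71), (90, True, 0.82)]
0 -1 0 [True, True] xup 0.0 [(50, True, -0.64), (60, True, -0.5), (70, True, -0.34), (80, True, -0.17), (90, True, -0.0)]
0 -1 30 [True, False] xup 0.5 [(50, True, -0.17), (60, True, -0.0), (70, True, 0.17), (80, True, 0.34), (90, True, 0.5)]
0 -1 45 [False, False] xup 0.71 [(50, True, 0.09), (60, True, 0.26), (70, True, 0.42), (80, True, 0.57), (90, True, 0.71)]
0 -1 55 [False, False] xup 0.82 [(50, True, 0.26), (60, True, 0.42), (70, True, 0.57), (80, True, 0.71), (90, True, 0.82)]
1 1 0 [True, True] xup -0.0 [(50, True, -0.64), (60, True, -0.5), (70, True, -0.34), (80, True, -0.17), (90, True, -0.0)]
1 1 30 [True, True] xup -0.5 [(50, True, -0.17), (60, True, -0.0), (70, True, 0.17), (80, True, 0.34), (90, True, 0.5)]
1 1 45 [True, True] xup -0.71 [(50, True, 0.09), (60, True, 0.26), (70, True, 0.42), (80, True, 0.57), (90, True, 0.71)]
1 1 55 [True, False] xup -0.82 [(50, True, 0.26), (60, True, 0.42), (70, True, 0.57), (80, True, 0.71), (90, True, 0.82)]
1 -1 0 [True, True] xup 0.0 [(50, True, -0.64), (60, True, -0.5), (70, True, -0.34), (80, True, -0.17), (90, True, -0.0)]
1 -1 30 [True, True] xup 0.5 [(50, True, -0.17), (60, True, -0.0), (70, True, 0.17), (80, True, 0.34), (90, True, 0.5)]
1 -1 45 [True, True] xup 0.71 [(50, True, 0.09), (60, True, 0.26), (70, True, 0.42), (80, True, 0.57), (90, True, 0.71)]
1 -1 55 [True, False] xup 0.82 [(50, True, 0.26), (60, True, 0.42), (70, True, 0.57), (80, True, 0.71), (90, True, 0.82)]
```

```bash
python3 - <<'E'
from h import *
np.set_printoptions(precision=4,suppress=True)
o=down(np.pi/2); L=np.array([.504,-.197]); M=np.array([.6993,-.0868])
effector.open_jaws()
manip.move_pose([*L,.13],o); manip.servo_line([*L,.028],vel=.1)
effector.close(12); print(manip.current_finger_gap(),manip.current_gripper_force(),manip.current_tool_pos())
z=manip.current_tool_pos()[2]
manip.servo_line([*L,.09],vel=.1); manip.servo_line([*M,.09],vel=.12)
manip.servo_line([*M,z-.0065],vel=.05); print(manip.current_tool_pos(),manip.current_force(),manip.current_finger_gap())
manip.sleep(.2); effector.open_jaws(); manip.servo_line([*M,.17],vel=.12)
manip.servo_line([.60,-.13,.23],vel=.2); manip.sleep(.3); snap("wrist","after1"); print(manip.current_clock())
E
```

```text
0.023987204054667987 11.999964182920735 [ 0.504  -0.197   0.0279]
[ 0.6997 -0.0868  0.0219] [-0.5469 -0.6269 -1.4593] 0.02352083717843432
15.1167
```

View pics/after1.png

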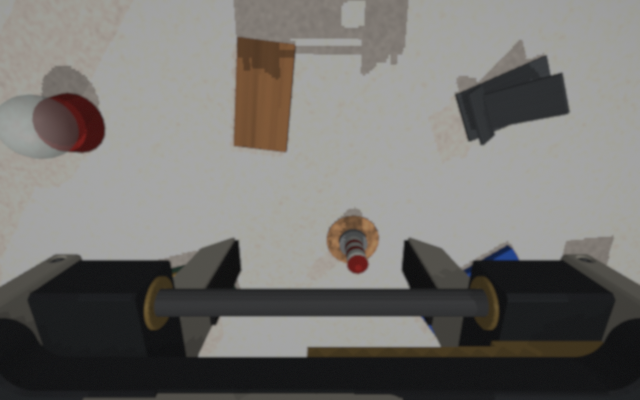

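The lighthouse stands upright on the middle of the mat, at about (354,240). I re-measure the plaque and pick it up by its far end with the tool tilted 45° towards the robot.

```bash
python3 - <<'E'
from h import *
import h
np.set_printoptions(precision=4,suppress=True)
cal,im=load("after1"); hsv=cv2.cvtColor(im,cv2.COLOR_BGR2HSV)
m=np.zeros(im.shape[:2],np.uint8); m[25:165,222:308]=cv2.inRange(hsv,(0,70,20),(25,255,255))[25:165,222:308]
c=max(cv2.findContours(m,0,1)[0],key=cv2.contourArea)
r=cv2.minAreaRect((cast(cal,cv2.convexHull(c)[:,0],.010)[:,:2]*1000).astype(np.float32)); print("plaque",r)
new=np.array(r[0])/1000; assert np.linalg.norm(new-PC[:2])<.006
h.PC[:2]=(PC[:2]+new)/2
A=45; W=tool(1,A,.035,-1,.010); pre=tool(1,A,.035,-1,.010,.07); hi=pre.copy(); hi[2,3]=.2
print([manip.solve_ik(*pq(x)) is not None for x in (hi,pre,W)])
manip.move_pose(*pq(hi)); manip.servo_line(pre[:3,3],vel=.15); manip.servo_line(W[:3,3],vel=.06)
print(manip.current_tool_pos()-W[:3,3],manip.current_force())
effector.close(25); print("gap",manip.current_finger_gap(),manip.current_gripper_force())
p=manip.current_tool_pos()
manip.servo_line(p+[0,0,.15],vel=.1); print("gap",manip.current_finger_gap(),manip.current_force(),manip.current_clock())
np.save("W.npy",W); np.save("PC.npy",h.PC)
snap("scene","lift")
a=cv2.imread("pics/lift.png")[130:330,130:450]; cv2.imwrite("pics/liftc.png",cv2.resize(cv2.convertScaleAbs(a,alpha=1.6),None,fx=2.5,fy=2.5))
E
```

```text
plaque ((514.6526489257812, -196.54794311523438), (63.524749755859375, 119.26795959472656), 83.24512481689453)
[False, True, True]Traceback (most recent call last):
  File "<stdin>", line 12, in <module>
bench.PlanningError: the arm cannot take that pose within its joint ranges
```

```bash
cat > plan.py <<'E'
from h import *
import h
h.PC[:2]=[.5146,-.1966]
A=45
W=tool(1,A,.035,-1,.010); pre=tool(1,A,.035,-1,.010,.07)
REL=np.linalg.inv(plaque0(1))@W
def down_pose(yaw_y,p): # tool down with tool y = cam*plaque y of given yaw
    return T(R.from_quat(down(yaw_y)).as_matrix(),p)
yw=lambda M: np.arctan2(M[1,1],M[0,1])
mid1=down_pose(yw(W),[.55,-.19,.22])
E
python3 - <<'E'
from plan import *
np.set_printoptions(precision=3,suppress=True)
for z in (.08,.1,.12,.14,.16): 
    X=pre.copy(); X[2,3]=z; Y=W.copy(); Y[2,3]=z; print(z,[manip.solve_ik(*pq(k)) is not None for k in (X,Y)])
print("mid1",manip.solve_ik(*pq(mid1)) ,manip.current_q())
for sl in (60,65,70): 
    for du in (.004,.05,.1):
        M=plaque1(sl,du)@REL; q=manip.solve_ik(*pq(M)); print(sl,du,M[:3,3],q)
print(manip.solve_ik(*pq(pre)),manip.solve_ik(*pq(W)))
E
```

```text
0.08 [True, True]
0.1 [True, True]
0.12 [True, True]
0.14 [True, True]
0.16 [True, True]
mid1 [ 0.298  0.353 -0.014  1.746  0.006  1.043  1.734] [ 0.214  0.402 -0.059  1.653  0.026  1.089  1.719]
60 0.004 [0.509 0.104 0.107] [-0.805  0.941 -0.124  1.866  1.085  1.554 -1.314]
60 0.05 [0.498 0.131 0.143] [-0.653  0.922 -0.382  1.845  1.146  1.756 -1.335]
60 0.1 [0.485 0.16  0.181] [-0.6    0.902 -0.525  1.816  1.149  1.888 -1.322]
65 0.004 [0.512 0.097 0.111] [-0.797  0.868 -0.1    1.903  1.065  1.462 -1.267]
65 0.05 [0.501 0.124 0.146] [-0.694  0.832 -0.294  1.881  1.091  1.621 -1.269]
65 0.1 [0.488 0.154 0.185] [-0.623  0.809 -0.457  1.847  1.097  1.762 -1.26 ]
70 0.004 [0.515 0.09  0.114] [-0.814  0.796 -0.039  1.938  1.027  1.352 -1.204]
70 0.05 [0.504 0.117 0.15 ] [-0.716  0.752 -0.224  1.913  1.045  1.503 -1.203]
70 0.1 [0.491 0.147 0.188] [-0.656  0.72  -0.371  1.877  1.041  1.634 -1.189]
[0.23  1.188 0.026 0.868 0.071 1.866 1.695] [0.235 1.152 0.025 1.069 0.074 1.7   1.687]
```

```bash
python3 - <<'E'
from plan import *
np.set_printoptions(precision=4,suppress=True)
hi=pre.copy(); hi[2,3]=.16
manip.move_pose(*pq(hi)); manip.servo_line(pre[:3,3],vel=.12); manip.servo_line(W[:3,3],vel=.06)
print(manip.current_tool_pos()-W[:3,3],manip.current_force())
effector.close(25); print("gap",manip.current_finger_gap(),manip.current_gripper_force())
p=manip.current_tool_pos()
manip.servo_line(p+[-.02,0,.10],vel=.1); print("gap",manip.current_finger_gap(),manip.current_force())
manip.servo_line(*pq(mid1),vel=.1); print("gap",manip.current_finger_gap(),manip.current_force(),manip.current_clock())
snap("scene","lift")
a=cv2.imread("pics/lift.png")[80:280,130:450]; cv2.imwrite("pics/liftc.png",cv2.resize(cv2.convertScaleAbs(a,alpha=1.6),None,fx=2.5,fy=2.5))
for du in (.05,.1):
  for dz in (0,.06,.12):
    M=plaque1(65,du)@REL; M[2,3]+=dz; print(du,dz,manip.solve_ik(*pq(M)))
E
```

```text
[ 0.0005 -0.0001  0.0002] [-0.4192 -0.0518  0.1526]
gap 0.06313584078450883 24.99997168779373
gap 0.06302738690603948 [-0.3043 -0.537  -0.7185]
gap 0.0628659849099583 [-0.6926 -0.4096 -1.4899] 21.3167
0.05 0 [-0.391   0.9561 -0.6994  1.87    1.2652  1.888  -1.3655]
0.05 0.06 [-0.3884  0.8352 -0.7063  1.882   1.2182  1.8973 -1.2779]
0.05 0.12 [-0.2951  0.7773 -0.843   1.8752  1.2295  1.9965 -1.2077]
0.1 0 [-0.4223  0.9096 -0.7387  1.8403  1.2128  1.9431 -1.3316]
0.1 0.06 [-0.3691  0.8286 -0.8197  1.8405  1.2022  2.0087 -1.2586]
0.1 0.12 [-1.8211  1.1153  1.3503  1.8756  0.145   1.1431 -0.2092]
```

View pics/liftc.png

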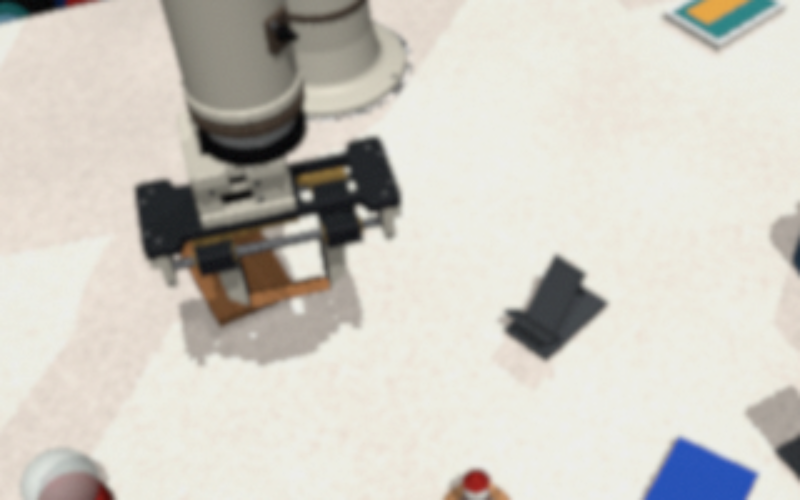

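The plaque is held well, tilted 45° below the gripper. Next I swing it to above the easel.

```bash
python3 - <<'E'
from plan import *
np.set_printoptions(precision=4,suppress=True)
p=manip.current_tool_pos(); manip.servo_line(p+[-.03,.05,.06],vel=.15)
M=plaque1(65,.05,.003)@REL; H=M.copy(); H[2,3]+=.1
q=manip.solve_ik(*pq(H)); print(q); assert q is not None
manip.movej(q); print("gap",manip.current_finger_gap(),manip.current_clock())
M2=plaque1(65,.02,.003)@REL
try:
    manip.servo_line(M[:3,3],vel=.1); manip.servo_line(M2[:3,3],vel=.06)
except manip.PlanningError as e: print(e)
print("gap",manip.current_finger_gap(),manip.current_force(),manip.current_tool_pos()-M2[:3,3],manip.current_clock())
manip.sleep(.2); snap("scene","pre"); snap("top","pretop")
a=cv2.imread("pics/pre.png")[100:300,250:500]; b=cv2.imread("pics/pretop.png")[130:280,180:350]
a=cv2.resize(a,None,fx=2,fy=2); b=cv2.resize(b,(int(170*400/150),400)); b=b[:,:300]
cv2.imwrite("pics/prec.png",cv2.convertScaleAbs(np.hstack([a,b]),alpha=1.6))
E
```

```text
[-0.2878  0.8155 -0.8487  1.8805  1.2469  1.9975 -1.2391]
gap 0.06278659523594533 24.525
gap 0.06331427979909471 [ 0.0541  0.4582 -0.657 ] [-0.0001 -0.0001 -0.0002] 26.325
```

View pics/prec.png

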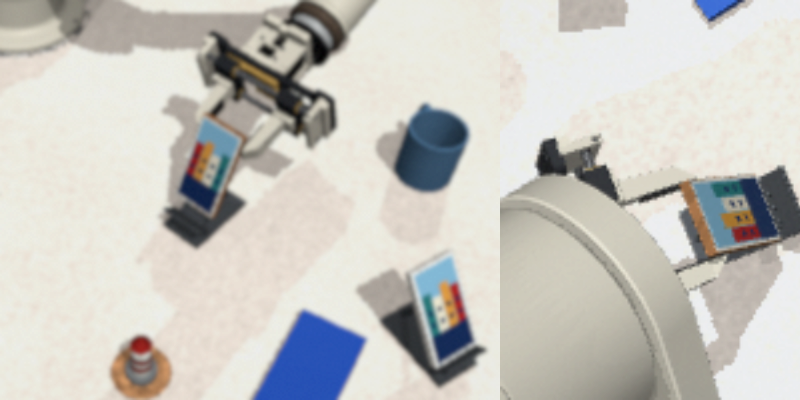

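The plaque is over the ledge with its picture out and clear of the mug. I lower it, lean it back and release.

```bash
python3 - <<'E'
from plan import *
np.set_printoptions(precision=4,suppress=True)
for sl,du,dn in ((65,.006,.003),(60,.004,.002),(54,.0025,.0015)):
    M=plaque1(sl,du,dn)@REL
    try: manip.servo_line(*pq(M),vel=.03)
    except manip.PlanningError as e: print(sl,e); break
    f=manip.current_force(); print(sl,f,manip.current_finger_gap())
    if np.linalg.norm(f)>12: break
effector.open_jaws(); manip.sleep(.5)
t=R.from_quat(manip.current_tcp_rot()).apply([0,0,1]); p=manip.current_tool_pos()
manip.servo_line(p-.07*t,vel=.08); manip.servo_line(p-.09*t+[0,0,.08],vel=.12); print(manip.current_clock(),manip.current_force())
manip.sleep(.2); snap("scene","end"); 
a=cv2.imread("pics/end.png")[150:300,260:460]
cv2.imwrite("pics/endc.png",cv2.convertScaleAbs(cv2.resize(a,None,fx=4,fy=4,interpolation=cv2.INTER_CUBIC),alpha=1.6))
# expected seated picture-face corners
S=plaque1(50); c=np.array([[x,y,-.005,1] for x,y in ((-.06,-.032),(-.06,.032),(.06,.032),(.06,-.032))])@S.T
print("expected crop px",((proj(viewer.get_calibration("scene"),c[:,:3])-[260,150])*4).round().tolist())
E
```

```text
65 [-0.4745  0.9172 -0.5732] 0.06327501143197503
60 [ 0.1111 -0.3247 -0.963 ] 0.06297163242767766
54 [-0.1662 -0.3448 -0.6689] 0.06310854180818522
31.25 [ 0.0226 -0.0742 -0.9633]
expected crop px [[460.0, 99.0], [380.0, 49.0], [296.0, 210.0], [371.0, 262.0]]
```

View pics/endc.png

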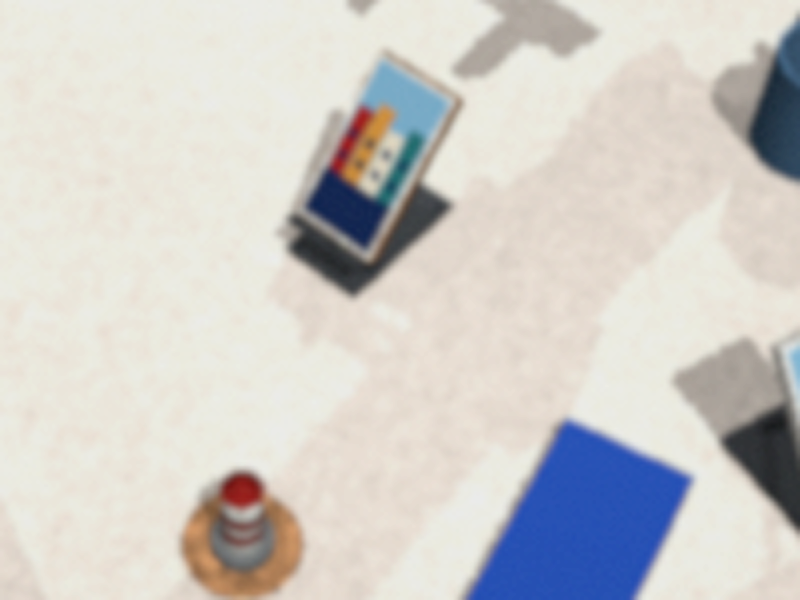

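The seated plaque's corners are at about (460,100), (385,50), (303,210) and (372,262), within a few crop pixels of the expected seated ones, with the picture out. The lighthouse is upright on the mat.

```bash
python3 -c "
from bench import manip
manip.sleep(.3); print(manip.hand_in())"
```

```text
the job is handed in; nothing more can be done
None
```

Handed in after about 32 of the 72 s: the lighthouse stands upright in the middle of the cork mat and the plaque leans seated on the empty easel, picture out; the hand-in returned no verdict, so these results come from my last camera image.

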